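Close two storage jars and hold the sealed lid down for the clips

TASK

Two glass jars of nuts need closing: set each wooden lid on the jar it fits, the small one simply resting fully home on its rubber ring and let go. Then be my third hand: keep the large lid pushed straight down on its soft seal with a steady force of about 12 N (never harder than 35 N) while I snap its spring clips on; the program finishes while you are still pressing, without letting the large lid go. Leave both jars standing where they are and do not disturb the two clips, the scissors and the roll of tape.

Things in the scene. Friction and masses are not known exactly. Their poses are not given: they have to be found in the camera images.
- large_jar: large clear-glass jar with walnuts, standing loose, about 0.8 kg, 90 mm across the body, 112 mm tall to the top of its glass collar, open on top. Origin: centre of its underside, z up. Its collar is 82 mm across and carries a black rubber lip seal, 79 mm outside and 67 mm inside (the clear mouth of the jar is 67 mm wide too)
- large_mouth (a point): centre of the large jar's mouth, level with the top of its uncompressed seal: 120 mm above the jar's underside; z points up out of the jar. Room above: a wall cabinet's underside hangs 0.57 m over the worktop behind x = 0.53 and left of y = 0.07; keep wrist and elbow clear of it
- large_seal (a joint): how far the large jar's soft seal is squashed, in m: 0 = free, grows as the lid is pressed down, at most 0.006 (then hard). It yields like a spring of 3 N per mm: 12 N on the seal, the lid's weight included, squashes it 4 mm
- small_jar: small clear-glass jar with hazelnuts, standing loose, about 0.4 kg, 66 mm across the body, 80 mm tall to the top of its glass collar, open on top. Origin: centre of its underside, z up. Its collar is 62 mm across and carries a thin firm rubber ring, 3 mm thick; the clear mouth is 47 mm wide
- small_mouth (a point): centre of the small jar's mouth, level with the top of its rubber ring: 83 mm above the jar's underside; z points up out of the jar
- large_lid_center (a point): centre (half-way up) of the large turned wooden lid, loose, lying upright with its knob on top; about 0.15 kg, 44 mm tall, z up. From below: plug 62 mm across and 10 mm deep (lower edge chamfered), flange 82 mm across and 8 mm thick, round knob 30 mm across and 26 mm tall. So the underside of the plug is 22 mm below this point, the underside of the flange 12 mm below, the top of the flange 4 mm below, the top of the knob 22 mm above
- small_lid_center (a point): centre (half-way up) of the small turned wooden lid, loose, lying upright with its knob on top; about 0.07 kg, 40 mm tall, z up. From below: plug 42 mm across and 9 mm deep (lower edge chamfered), flange 62 mm across and 7 mm thick, round knob 24 mm across and 24 mm tall. So the underside of the plug is 20 mm below this point, the underside of the flange 11 mm below, the top of the flange 4 mm below, the top of the knob 20 mm above
- clip_1: bystander: C-shaped sprung steel jar clip lying on its side, 26x25x12 mm, origin at its underside's centre
- clip_2: bystander: the other steel jar clip, the same
- scissors: bystander: pair of scissors lying flat, 87x199x9 mm, origin at its underside's centre
- tape: bystander: roll of adhesive tape lying flat, 96 mm across, 25 mm tall, origin at its underside's centre
Not all that is in view belongs to the job. Leave any green look-alike of the part that bears small_lid_center alone.

How it is judged (in metres and radians):
On the way, in this order (a step that is already met when the one before it is completed fails the run):
1. the small lid rests fully home on the small jar and has been let go (horizontal distance between small_lid_center and small_mouth below 0.005 m and z of small_lid_center in the frame of small_mouth between 0.008 and 0.0135 m and angle between small_lid_center's own z axis and vertical below 0.06 rad and contact force between small_lid and the arm below 0.1 N and contact force between small_lid and the fingers below 0.1 N), for 0.2 s.
2. the fingers press the large lid down on the large jar's seal with 7 to 18 N (horizontal distance between large_lid_center and large_mouth below 0.005 m and angle between large_lid_center's own z axis and vertical below 0.06 rad and contact force between large_lid and large_jar between 7 and 18 N and contact force between large_lid and the fingers above 3 N), for 0.3 s.
At the end, for the whole second after the job is handed in: Both jars upright. Small lid level on the small jar, within 5 mm of centre and 2.5 mm of fully home, not touched by the robot. The fingers still press the large lid, level and within 5 mm of centre, on the large jar's seal: 7 to 18 N between lid and jar, the seal steadily squashed (all of step 1 and all of step 2 and value of joint large_seal above 0.0018 m and velocity of joint large_seal between -0.005 and 0.005 m/s and angle between each of large_jar, small_jar's own z axis and vertical below 0.05 rad); the arm keeps its last pose, push and grip.
It fails at once if the large lid is pushed on the large jar with more than 35 N (contact force between large_lid and large_jar above 35 N).
It fails at once if a jar is shoved more than 30 mm or tipped (distance of any of large_jar, small_jar from where it was at the start of the episode above 0.03 m or angle between any of large_jar, small_jar's own z axis and vertical above 0.2 rad).
It fails at once if a clip, the scissors or the tape is moved more than 30 mm (distance of any of clip_1, clip_2, scissors, tape from where it was at the start of the episode above 0.03 m).
It also fails if it takes over 58 s, if anything falls off the work surface, if the arm or the gripper's body presses on something with over 40 N, if the wrist force passes 120 N, or if a joint passes its speed limit or range.

ROBOT

A 6-joint arm with a two-finger parallel gripper is mounted at the origin on a cart in front of the work surface, level with it; the furniture and walls round the work are solid. World frame = base frame: x ahead of the robot, y to its left, z up, the work surface at z = 0. Lengths are in mm, angles in rad, forces in N, time in s.
With the tool pointing down it reaches from about 350 to 725 mm from the base axis. Payload 4.3 kg.
Tool frame: the origin (TCP) lies at the very end of the fingers, on their centre line; the grasp point (between the pads) lies 19 mm behind it; z points along the fingers, y is the line along which they close (so a half turn about z gives the same grasp; the last joint's range is limited). The gripper opens to 85 mm and grips with 20 to 120 N. Pads are 22 mm wide; open, the fingers measure 114 mm over their backs; the gripper's body (76 mm by 85 mm) begins 54 mm behind the grasp point. The pads swing forward as they close: fully open they stand 13 mm farther back than shut.
Start: joints at [1.103, 0.377, 0.081, 1.274, 0, 1.46], TCP at [201.382, 538.621, 231.329] pointing down, gripper open.
Joint ranges: [-2.72, 2.72], [-0.84, 1.66], [-1.02, 1.22], [-1.77, 2.12], [-1.37, 1.28], [-3.14, 3.14]. Speed limits (rad/s): [2.57, 2.57, 3.14, 3.14, 3.14, 3.14].

INTERFACE

Orientations are given as a unit quaternion [w, x, y, z].
In Python, from plant import robot, cams, order gives the robot as it stands. The module is installed in compiled form; this text tells all that it offers.
- The arm moves only by the tool move_arm, never from a script. Its argument "plan" is a list of rows, each an object with "angular": the turn, a rotation vector about the tool's x, y, z in rad, a list of three; "linear": the shift along the tool's x, y, z in cm, a list of three; "jaw": the closure, from 0 (fully open) to 1 (shut). A call has 1 to 10 rows; each row is the pose to reach, as a shift and turn from the pose commanded when the call began, along the tool's axes at that moment; what a row does not reach only later rows make up. A row lasts 1/8 s, in which the tool goes at most 62.5 mm and 10.7 degrees, less where a joint would pass 70% of its speed; a pose out of reach is approached as far as the arm can. A call with a gripper value outside its range is refused whole. The fingers move at their own pace and stop on an object; the grip force is fixed at half the most. Time passes only in rows, so rows that repeat a pose let the fingers close. It gives the time, the measured TCP pose, the force, the opening and the grip force at its end, in the units of the state.
- robot.state(): the state, without advancing time (a new reading comes with each control period).
- cams.read_camera(name): name is "side" or "top" or "wrist"; returns a dict with "pixels" (400x640x3 uint8, red, green, blue), "camera_matrix" (3x3 intrinsics, pixels), "rvec" (rotation vector, rad) and "tvec" (3), from world to camera coordinates, as OpenCV has them. Camera axes: x right, y down, z forward; pixel columns grow to the right and rows downward; lengths in mm; the calibration is good to about 2 mm. A picture is of the moment at which its call begins. There is no depth.
- order.job_done(): hands the job in; it is judged then, once.
The state is a dict: "clock": time; "joint_pos": joint angles; "dq": joint speeds; "tau": joint torques, N m; "tcp_pos": TCP position; "tcp_rot": TCP orientation; "contact_force": force on the tool from outside, world axes, zero at the start; "ft_torque": the same for the moment, N m; "width": finger opening in mm; "finger_force": force on a finger pad.
Only numpy, scipy, OpenCV 4.12 (cv2) and the standard library are available. Lean on these libraries where they do the work, as an engineer would, in place of code of your own. Each camera call takes 0.05 s, during which the arm holds its last target. There are 200 camera calls.

## Working session

There is one attempt and no reset: what is moved stays moved. The work goes in short steps, Python scripts to look and compute and a tool call to move; the robot and the scene stay as the last step left them, time stands still between calls to the robot, and variables do not carry over. Pictures are saved under pics/ and viewed, at most 10 in all, crops included, and the job is handed in when it is done.

Besides the shell and the picture viewer there is one more tool, called after ">>>" as a command line: name --argument value ..., lists and objects as JSON in quotes. move_arm: Moves the arm, as the interface text tells. Its arguments: {"type":"object","properties":{"plan":{"type":"array"}},"required":["plan"]}

```bash
mkdir -p pics && cat > h.py <<'E'
import numpy as np, cv2
from plant import robot, cams, order
def grab(n):
    c=cams.read_camera(n); R=cv2.Rodrigues(np.array(c["rvec"],float))[0]
    return c["pixels"],np.array(c["camera_matrix"],float),R,np.array(c["tvec"],float).ravel()
def ray(uv,K,R,t,z):
    d=R.T@np.linalg.inv(K)@np.array([uv[0],uv[1],1.]); o=-R.T@t
    return o+d*(z-o[2])/d[2]
def proj(P,K,R,t):
    q=K@(R@np.array(P,float)+t); return q[:2]/q[2]
E
python3 - <<'E'
from h import *
for n in ("top","side"):
    p,K,R,t=grab(n); cv2.imwrite(f"pics/{n}0.png",p[:,:,::-1]); np.savez(f"{n}0.npz",p=p,K=K,R=R,t=t)
    print(n,-R.T@t,R[2],K[0,0])
s=robot.state();print(s)
E
```

```text
top [ 325.82605121  -47.54920589 1147.7182172 ] [ 0.13423589 -0.02885426 -0.99052923] 401.1076808523232
side [   68.82567427 -1001.5694058    866.57127952] [ 0.31328519  0.73322309 -0.60351992] 500.66316731134907
{'clock': 0.1, 'joint_pos': array([1.10269852e+00, 3.78041741e-01, 7.98016107e-02, 1.27445518e+00,
       4.08668303e-06, 1.46050288e+00]), 'dq': array([ 0.00066518, -0.0009767 ,  0.00172417,  0.00151902, -0.00031264,
       -0.00057816]), 'tau': array([ 8.89697112e-04, -4.64692640e+01,  2.70583624e+01,  1.21005188e-02,
       -3.14494873e-04,  6.82551317e-06]), 'tcp_pos': array([201.09531692, 538.05412968, 230.44112302]), 'tcp_rot': array([-2.72736227e-04,  1.77949303e-01,  9.84039198e-01, -9.09481377e-04]), 'contact_force': array([-0.36194657,  0.32228305, -0.09788396]), 'ft_torque': array([-0.03021495, -0.03005429,  0.02363205]), 'finger_force': 0.0, 'width': 85.84601032388538}
```

View pics/top0.png

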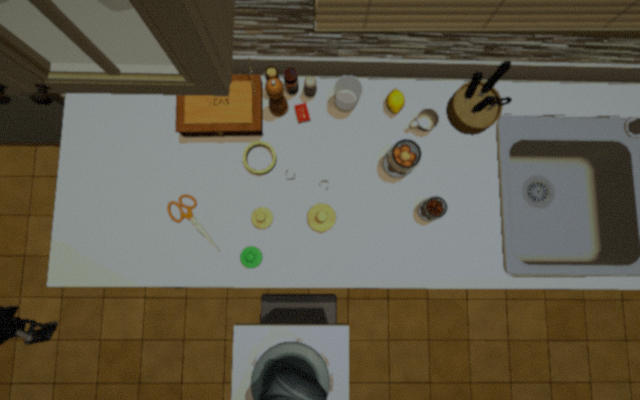

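View pics/side0.png

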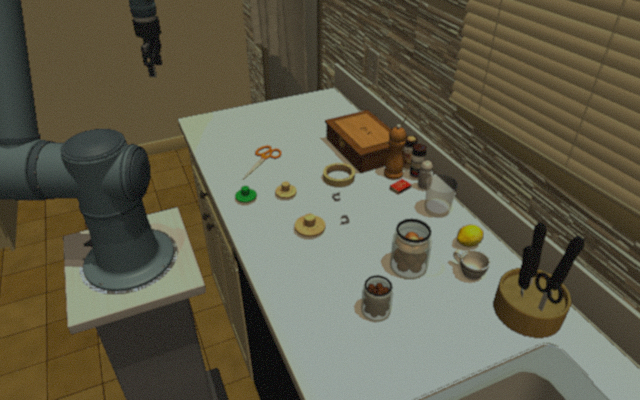

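Top view: small lid at (262,217), large lid at (321,217), green look-alike (251,257), large jar rim about (406,152), small jar rim about (433,208), clips (290,175) and (324,184). The side view shows the same things, with the dark rims at (412,232) and (378,287).

```bash
python3 - <<'E'
from h import *
d={n:np.load(n+"0.npz") for n in("top","side")}
g=lambda n:(d[n]["K"],d[n]["R"],d[n]["t"])
# lids: yellow-tan blobs
for n,rois in (("top",{"S":(245,200,280,235),"L":(300,198,342,238)}),("side",{"S":(270,176,302,204),"L":(290,208,330,242)})):
    p=d[n]["p"]; hsv=cv2.cvtColor(p,cv2.COLOR_RGB2HSV)
    for k,(a,b,c,e) in rois.items():
        m=cv2.inRange(hsv[b:e,a:c],(12,60,60),(40,255,255))
        cs=cv2.findContours(m,0,1)[0]; ct=max(cs,key=cv2.contourArea)
        hull=cv2.convexHull(ct); el=cv2.fitEllipse(hull if len(hull)>5 else ct)
        uv=(el[0][0]+a,el[0][1]+b); z=18 if k=="L" else 16
        print(n,k,uv,el[1],cv2.contourArea(ct), ray(uv,*g(n),z).round(1), "ext",cv2.boundingRect(ct))
# rims
big=[]
for n,rois in (("top",{"LJ":(375,130,430,185),"SJ":(412,190,455,228)}),("side",{"LJ":(385,210,440,285),"SJ":(355,268,400,325)})):
    p=d[n]["p"]
    for k,(a,b,c,e) in rois.items():
        big.append(cv2.resize(p[b:e,a:c,::-1],(390,290),interpolation=cv2.INTER_CUBIC))
cv2.imwrite("pics/rims.png",np.vstack([np.hstack(big[:2]),np.hstack(big[2:])]))
for n in d:
    for P in ((500,-200,0),(500,-200,100)): print(n,P,proj(P,*g(n)))
E
```

```text
top S (261.58401679992676, 217.76327514648438) (20.712703704833984, 21.55782127380371) 329.0 [444.2  88.2  16. ] ext (6, 7, 22, 22)
top L (320.86843490600586, 217.47163009643555) (27.71105194091797, 28.907032012939453) 596.5 [446.5 -79.2  18. ] ext (7, 6, 29, 29)
side S (285.1023941040039, 190.68891525268555) (18.174331665039062, 20.884872436523438) 261.5 [445.6  83.7  16. ] ext (5, 5, 22, 19)
side L (309.11519622802734, 225.9642162322998) (24.704553604125977, 31.09636116027832) 562.5 [446.8 -88.   18. ] ext (4, 5, 32, 26)
top (500, -200, 0) [362.39603149 200.19286942]
top (500, -200, 100) [367.33886473 194.59906708]
side (500, -200, 0) [346.53946478 252.60010769]
side (500, -200, 100) [347.89507998 221.85284406]
```

View pics/rims.png

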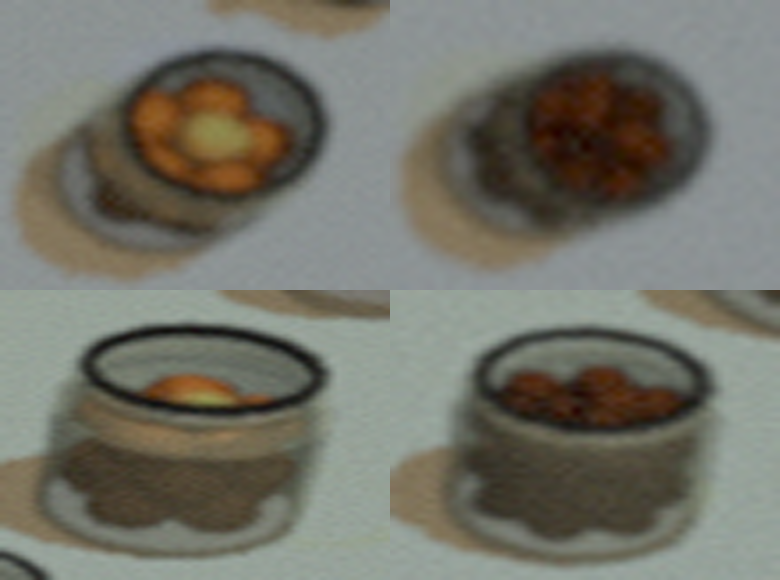

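```bash
python3 - <<'E'
from h import *
d={n:np.load(n+"0.npz") for n in("top","side")}
g=lambda n:(d[n]["K"],d[n]["R"],d[n]["t"])
for k,z,u in (("LJ",120,((406.5,153.2),(413.4,229.9))),("SJ",83,((436.7,206.5),(378.1,285.2)))):
    print(k,[ray(x,*g(n),z).round(1) for n,x in zip(("top","side"),u)])
p,K,R,t=grab("wrist"); s=robot.state()
from scipy.spatial.transform import Rotation as Ro
q=s["tcp_rot"];T=Ro.from_quat([q[1],q[2],q[3],q[0]]).as_matrix()
c=-R.T@t; print("cam in tool",T.T@(c-s["tcp_pos"]),"\n",(R@T).round(3),K); print(T.round(3))
# green lookalike
m=cv2.inRange(cv2.cvtColor(d["top"]["p"],cv2.COLOR_RGB2HSV),(45,80,60),(80,255,255)); M=cv2.moments(m); print(ray((M["m10"]/M["m00"],M["m01"]/M["m00"]),*g("top"),16))
E
```

```text
LJ [array([ 609.1, -302.3,  120. ]), array([ 611.1, -306.3,  120. ])]
SJ [array([ 472.4, -390.4,   83. ]), array([ 475.1, -391.5,   83. ])]
cam in tool [  65.39056414   -0.26636126 -141.45352618] 
 [[ 0.     1.     0.001]
 [-0.966  0.001 -0.258]
 [-0.258 -0.001  0.966]] [[335.13594668   0.         317.01479837]
 [  0.         335.13594668 202.92883544]
 [  0.           0.           1.        ]]
[[-0.937  0.35  -0.001]
 [ 0.35   0.937 -0.001]
 [ 0.    -0.002 -1.   ]]
[334.31279135 115.47436341  16.        ]
```

>>> move_arm --plan '[{"linear":[-38.6,-33.8,7],"angular":[0,0,-0.358],"jaw":0},{"linear":[-38.6,-33.8,7],"angular":[0,0,-0.358],"jaw":0},{"linear":[-38.6,-33.8,7],"angular":[0,0,-0.358],"jaw":0},{"linear":[-38.6,-33.8,7],"angular":[0,0,-0.358],"jaw":0},{"linear":[-38.6,-33.8,7],"angular":[0,0,-0.358],"jaw":0},{"linear":[-38.6,-33.8,7],"angular":[0,0,-0.358],"jaw":0},{"linear":[-38.6,-33.8,7],"angular":[0,0,-0.358],"jaw":0},{"linear":[-38.6,-33.8,7],"angular":[0,0,-0.358],"jaw":0},{"linear":[-38.6,-33.8,7],"angular":[0,0,-0.358],"jaw":0},{"linear":[-38.6,-33.8,7],"angular":[0,0,-0.358],"jaw":0}]'

```text
clock: 1.4
tcp_pos: [444.8, 85.5, 160.8]
tcp_rot: [-0.0, 0.002, 1.0, 0.0]
contact_force: [0.3, 0.6, 0.7]
width: 85.2
finger_force: 0.0
```

```bash
cat >> h.py <<'E'
from scipy.spatial.transform import Rotation as Ro
def tool():
    s=robot.state(); q=s["tcp_rot"]; return np.array(s["tcp_pos"]),Ro.from_quat([q[1],q[2],q[3],q[0]]).as_matrix(),s
def to(P):  # shift in tool axes, cm, and turn to straight-down with tool x = -X
    p,T,s=tool(); G=np.diag([-1.,1,-1])
    return (T.T@(np.array(P)-p)/10).round(2), Ro.from_matrix(T.T@G).as_rotvec().round(4)
def blob(n,lo,hi,name=None,near=None,amin=150):
    p,K,R,t=grab(n)
    if name: cv2.imwrite("pics/"+name,p[:,:,::-1])
    m=cv2.inRange(cv2.cvtColor(p,cv2.COLOR_RGB2HSV),lo,hi)
    return [c for c in cv2.findContours(m,0,1)[0] if cv2.contourArea(c)>amin],p,K,R,t
E
python3 - <<'E'
from h import *
cs,p,K,R,t=blob("wrist",(12,60,60),(40,255,255),"w1.png")
for c in cs:
    el=cv2.fitEllipse(cv2.convexHull(c)); print(el,ray(el[0],K,R,t,16).round(1),cv2.boundingRect(c))
s=robot.state(); print(s["clock"],s["tcp_pos"],s["tcp_rot"],s["width"],s["contact_force"])
E
```

```text
((520.0764770507812, 392.5449523925781), (16.917551040649414, 40.36464309692383), 95.95455169677734) [660.6 295.9  16. ] (502, 384, 37, 16)
((333.75244140625, 338.3332824707031), (63.634681701660156, 90.3778305053711), 91.89080810546875) [594.7 101.3  16. ] (288, 306, 92, 45)
((564.2769775390625, 214.99717712402344), (76.01216888427734, 99.1066665649414), 58.80133819580078) [467.5 305.8  16. ] (518, 172, 93, 85)
((132.63755798339844, 191.87281799316406), (92.8048095703125, 103.01237487792969), 96.4189453125) [445.3 -76.6  16. ] (81, 146, 104, 94)
((404.038330078125, 102.7044677734375), (177.7742919921875, 305.8428955078125), 45.71610641479492) [371.  156.6  16. ] (282, 0, 241, 226)
1.45 [444.26107652  86.52464515 161.00439468] [-5.21735265e-04  6.73904502e-04  9.99999607e-01  2.44871755e-04] 85.55494420321446 [-0.62656813 -0.26658381  0.41687985]
```

View pics/w1.png

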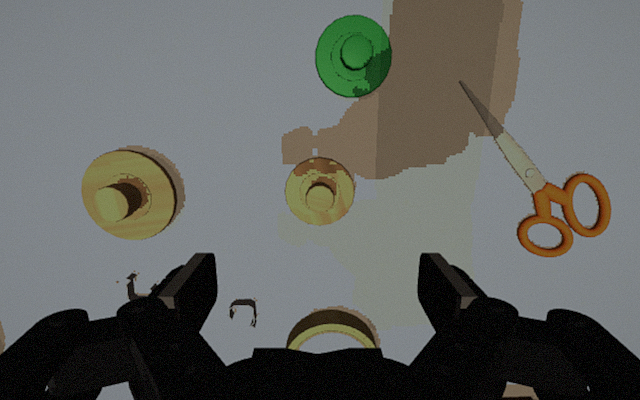

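The wrist view shows the small lid at (320,190), its knob top at (320,194); the large lid at (131,194), its knob top at (112,204); both clips by the left finger, clear of the work.

```bash
python3 - <<'E'
from h import *
p,K,R,t=grab("wrist")
for n,uv,z in (("Sfl",(320,190.5),16),("Sknob",(320,193.5),40),("Lfl",(130,194),17),("Lknob",(112,204.5),44)): print(n,ray(uv,K,R,t,z).round(1))
sub=p[150:232,275:365]; hsv=cv2.cvtColor(sub,cv2.COLOR_RGB2HSV)
m=cv2.inRange(hsv,(10,110,0),(40,255,255)); c=max(cv2.findContours(m,0,1)[0],key=cv2.contourArea); el=cv2.fitEllipse(cv2.convexHull(c)); uv=np.array(el[0])+(275,150)
print(uv,el[1],ray(uv,K,R,t,16))
print(to((444,86,90)))
E
```

```text
Sfl [443.9  88.8  16. ]
Sknob [441.   88.6  40. ]
Lfl [446.7 -77.6  17. ]
Lknob [448.9 -77.7  44. ]
[320.41954041 190.09986496] (61.57323455810547, 68.44815063476562) [443.58838045  89.19780789  16.        ]
(array([-0.  , -0.12,  7.11]), array([ 0.0005, -0.0009,  0.0001]))
```

>>> move_arm --plan '[{"linear":[0.08,0.2,5],"angular":[0,0,0],"jaw":0},{"linear":[0.08,0.2,10],"angular":[0,0,0],"jaw":0},{"linear":[0.08,0.2,13],"angular":[0,0,0],"jaw":0},{"linear":[0.08,0.2,14.2],"angular":[0,0,0],"jaw":0},{"linear":[0.08,0.2,14.2],"angular":[0,0,0],"jaw":0.4},{"linear":[0.08,0.2,14.2],"angular":[0,0,0],"jaw":1},{"linear":[0.08,0.2,14.2],"angular":[0,0,0],"jaw":1},{"linear":[0.08,0.2,14.2],"angular":[0,0,0],"jaw":1},{"linear":[0.08,0.2,14.2],"angular":[0,0,0],"jaw":1},{"linear":[0.08,0.2,14.2],"angular":[0,0,0],"jaw":1}]'

```text
clock: 2.75
tcp_pos: [445.0, 88.9, 20.5]
tcp_rot: [0.001, 0.0, 1.0, 0.0]
contact_force: [-0.4, -0.7, 4.9]
width: 21.5
finger_force: 58.4
```

```bash
python3 - <<'E'
from h import *
p,T,s=tool(); print(s["clock"],p,s["width"],s["finger_force"],s["contact_force"],to((440,60,200)))
E
```

```text
2.75 [444.96624401  88.88022995  20.5049736 ] 21.523450056705844 58.43099850939325 [-0.3666343  -0.71170878  4.91524573] (array([  0.45,  -2.88, -17.95]), array([ 0.0003,  0.0025, -0.    ]))
```

>>> move_arm --plan '[{"linear":[0,0,-2],"angular":[0,0,0],"jaw":1},{"linear":[0,0,-6],"angular":[0,0,0],"jaw":1},{"linear":[0,0,-12],"angular":[0,0,0],"jaw":1},{"linear":[0,0,-18],"angular":[0,0,0],"jaw":1},{"linear":[0,0,-18],"angular":[0,0,0],"jaw":1},{"linear":[0,0,-18],"angular":[0,0,0],"jaw":1}]'

```text
clock: 3.5
tcp_pos: [443.7, 88.8, 199.2]
tcp_rot: [0.0, -0.0, 1.0, 0.0]
contact_force: [-0.6, -0.1, -0.4]
width: 21.2
finger_force: 59.0
```

```bash
python3 - <<'E'
from h import *
p,K,R,t=grab("wrist"); cv2.imwrite("pics/w2.png",p[:,:,::-1])
p,T,s=tool(); print(s["clock"],p,s["width"],s["finger_force"],s["contact_force"],to((463,-280,200)))
E
```

```text
3.55 [442.8654788   88.75423827 198.25291441] 21.77688946119484 59.03491254975961 [ 0.05987074  1.40404458 -1.15567135] (array([ -2.01, -36.88,  -0.18]), array([-0.    , -0.0018,  0.0001]))
```

View pics/w2.png

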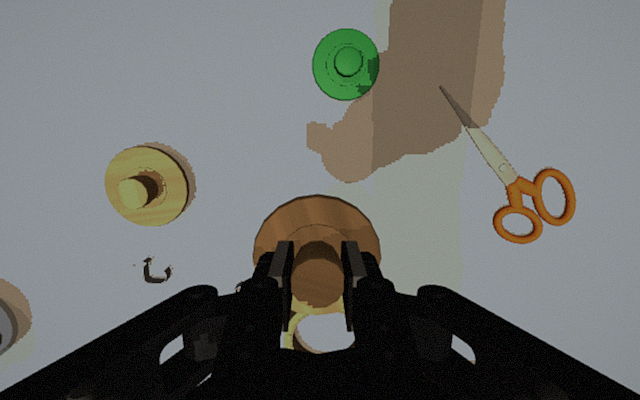

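The small lid is held by its knob between the pads at (317,260), with its flange spanning columns 253–381, level, and its front edge at row 195.

>>> move_arm --plan '[{"linear":[-3.0,-38,0],"angular":[0,0,0],"jaw":1},{"linear":[-3.0,-38,0],"angular":[0,0,0],"jaw":1},{"linear":[-3.0,-38,0],"angular":[0,0,0],"jaw":1},{"linear":[-3.0,-38,0],"angular":[0,0,0],"jaw":1},{"linear":[-3.0,-38,0],"angular":[0,0,0],"jaw":1},{"linear":[-3.0,-38,0],"angular":[0,0,0],"jaw":1},{"linear":[-3.0,-38,0],"angular":[0,0,0],"jaw":1},{"linear":[-3.0,-38,0],"angular":[0,0,0],"jaw":1},{"linear":[-3.0,-38,0],"angular":[0,0,0],"jaw":1},{"linear":[-3.0,-38,0],"angular":[0,0,0],"jaw":1}]'

```text
clock: 4.8
tcp_pos: [473.8, -289.6, 199.2]
tcp_rot: [-0.0, -0.001, 1.0, 0.0]
contact_force: [0.4, 0.1, -0.9]
width: 21.6
finger_force: 59.2
```

```bash
python3 - <<'E'
from h import *
p,K,R,t=grab("wrist"); cv2.imwrite("pics/w3.png",p[:,:,::-1]); np.savez("w3.npz",p=p,K=K,R=R,t=t)
p,T,s=tool(); print(s["clock"],p,s["width"],s["tcp_rot"])
for z in (-1,-3,-5): print("lid front edge+31 rel tcp",ray((317,195),K,R,t,p[2]+z)+[31,0,0]-p)
print(proj((473.5,-391,83),K,R,t),proj((610,-304,120),K,R,t))
E
```

```text
4.85 [ 473.89004844 -289.84022607  199.34295602] 21.283038135020096 [-6.19528088e-05 -9.90185992e-04  9.99999498e-01  1.42796044e-04]
lid front edge+31 rel tcp [-0.10470865 -0.09421525 -1.        ]
lid front edge+31 rel tcp [ 0.3783348  -0.09352763 -3.        ]
lid front edge+31 rel tcp [ 0.86137825 -0.09284    -5.        ]
[189.52299838 198.19336381] [298.74156167 377.11055165]
```

View pics/w3.png

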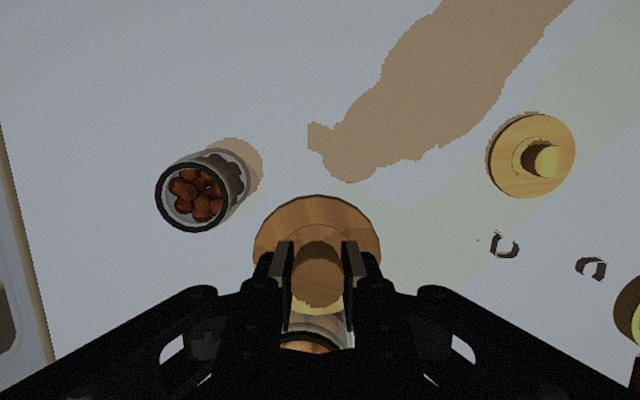

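The small jar's dark ring is centred near (192,196), spanning columns 155–229; the large jar's rim shows behind the held lid at (308,350).

```bash
python3 - <<'E'
from h import *
d=np.load("w3.npz"); p,K,R,t=(d[k] for k in("p","K","R","t"))
sub=p[145:245,145:245]; m=(sub.max(2)<60).astype(np.uint8)
y,x=np.nonzero(m); xs=np.c_[x,y].astype(np.float32)
r=np.hypot(x-47,y-51); k=(r>31)&(r<40); print(k.sum())
el=cv2.fitEllipse(xs[k]); uv=np.array(el[0])+145; print(el,uv,ray(uv,K,R,t,83))
for u in ((192,196),(155,196),(229,196)): print(ray(u,K,R,t,83))
print(to((473.5,-391,200)))
E
```

```text
1105
((47.601192474365234, 50.38857650756836), (68.5250244140625, 70.10889434814453), 65.90831756591797) [192.60119247 195.38857651] [ 471.20465602 -388.34488832   83.        ]
[ 471.70401735 -388.86738113   83.        ]
[ 471.77701093 -418.16678002   83.        ]
[ 471.6310271  -359.56931822   83.        ]
(array([  0.06, -10.12,  -0.07]), array([ 0.0003, -0.0001,  0.002 ]))
```

>>> move_arm --plan '[{"linear":[0.22,-5,0],"angular":[0,0,0],"jaw":1},{"linear":[0.22,-9.9,2],"angular":[0,0,0],"jaw":1},{"linear":[0.22,-9.9,5],"angular":[0,0,0],"jaw":1},{"linear":[0.22,-9.9,7.5],"angular":[0,0,0],"jaw":1},{"linear":[0.22,-9.9,8.2],"angular":[0,0,0],"jaw":1},{"linear":[0.22,-9.9,8.2],"angular":[0,0,0],"jaw":1}]'

```text
clock: 5.6
tcp_pos: [471.8, -389.5, 117.5]
tcp_rot: [-0.0, -0.001, 1.0, 0.0]
contact_force: [0.6, -0.1, -0.3]
width: 21.7
finger_force: 59.3
```

```bash
python3 - <<'E'
from h import *
ims=[]
for n,(u0,v0,w,h) in (("side",(340,240,80,90)),("top",(400,170,80,90)),("wrist",(220,150,200,225))):
    p,K,R,t=grab(n); ims.append(cv2.resize(p[v0:v0+h,u0:u0+w,::-1],(260,292),interpolation=cv2.INTER_CUBIC))
cv2.imwrite("pics/c4.png",np.hstack(ims))
p,T,s=tool(); print(s["clock"],p,s["width"],s["contact_force"])
E
```

```text
5.75 [ 472.52440637 -390.58224135  118.78401554] 21.571490585336257 [ 0.18209377  0.01639715 -0.77770172]
```

View pics/c4.png

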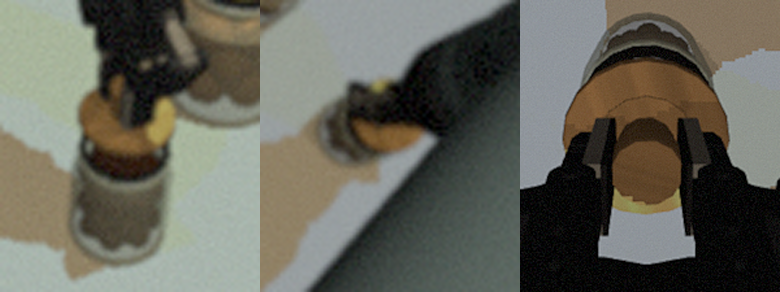

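The lid hangs just above the small jar: in the side crop it is over the ring, and in the wrist crop it is centred on the jar left to right (about column 640 for both).

>>> move_arm --plan '[{"linear":[0,0,0.6],"angular":[0,0,0],"jaw":1},{"linear":[0,0,1.2],"angular":[0,0,0],"jaw":1},{"linear":[0,0,1.5],"angular":[0,0,0],"jaw":1},{"linear":[0,0,1.5],"angular":[0,0,0],"jaw":1}]'

```text
clock: 6.25
tcp_pos: [471.4, -389.9, 101.8]
tcp_rot: [-0.0, -0.0, 1.0, 0.0]
contact_force: [0.3, -0.0, -0.6]
width: 21.9
finger_force: 59.3
```

>>> move_arm --plan '[{"linear":[0,0,0.2],"angular":[0,0,0],"jaw":1},{"linear":[0,0,0.4],"angular":[0,0,0],"jaw":1},{"linear":[0,0,0.6],"angular":[0,0,0],"jaw":1},{"linear":[0,0,0.6],"angular":[0,0,0],"jaw":1}]'

```text
clock: 6.75
tcp_pos: [471.5, -390.0, 96.0]
tcp_rot: [-0.0, -0.0, 1.0, 0.0]
contact_force: [-0.3, -0.5, -0.8]
width: 21.6
finger_force: 59.3
```

>>> move_arm --plan '[{"linear":[0,0,0.1],"angular":[0,0,0],"jaw":1},{"linear":[0,0,0.15],"angular":[0,0,0],"jaw":1},{"linear":[0,0,0.15],"angular":[0,0,0],"jaw":1}]'

```text
clock: 7.12
tcp_pos: [471.7, -390.2, 94.8]
tcp_rot: [0.0, -0.0, 1.0, 0.0]
contact_force: [-0.5, 0.2, -0.6]
width: 21.2
finger_force: 59.3
```

>>> move_arm --plan '[{"linear":[0,0,0.1],"angular":[0,0,0],"jaw":1},{"linear":[0,0,0.12],"angular":[0,0,0],"jaw":1},{"linear":[0,0,0.12],"angular":[0,0,0],"jaw":1}]'

```text
clock: 7.5
tcp_pos: [471.8, -390.3, 94.6]
tcp_rot: [0.0, -0.0, 1.0, -0.0]
contact_force: [-0.7, -0.2, 4.6]
width: 21.4
finger_force: 59.8
```

>>> move_arm --plan '[{"linear":[0,0,0.05],"angular":[0,0,0],"jaw":0.75},{"linear":[0,0,0.0],"angular":[0,0,0],"jaw":0.5},{"linear":[0,0,0.0],"angular":[0,0,0],"jaw":0.2},{"linear":[0,0,0.0],"angular":[0,0,0],"jaw":0.2},{"linear":[0,0,0],"angular":[0,0,0],"jaw":0.2},{"linear":[0,0,-3],"angular":[0,0,0],"jaw":0.2},{"linear":[0,0,-8],"angular":[0,0,0],"jaw":0.2},{"linear":[0,0,-12],"angular":[0,0,0],"jaw":0},{"linear":[0,0,-12],"angular":[0,0,0],"jaw":0}]'

```text
clock: 8.62
tcp_pos: [473.5, -392.0, 217.8]
tcp_rot: [0.003, -0.0, 1.0, -0.003]
contact_force: [0.3, -0.4, -0.6]
width: 85.5
finger_force: 0.0
```

```bash
python3 - <<'E'
from h import *
p,K,R,t=grab("wrist"); cv2.imwrite("pics/w5.png",p[:,:,::-1])
p,T,s=tool(); print(s["clock"],p,s["width"],s["contact_force"])
print("exp flange ctr px",proj((472,-390,90),K,R,t))
for P in ((500,-250,260),(446,-78,150)): print(to(P))
E
```

```text
8.675 [ 472.58414249 -391.09642763  215.26635164] 85.45160255730043 [ 0.38537514 -0.74119002 -1.23822162]
exp flange ctr px [320.72190281 192.74955752]
(array([-2.76, 14.1 , -4.5 ]), array([-0.0027,  0.0028,  0.0002]))
(array([ 2.67, 31.33,  6.43]), array([-0.0027,  0.0028,  0.0002]))
```

View pics/w5.png

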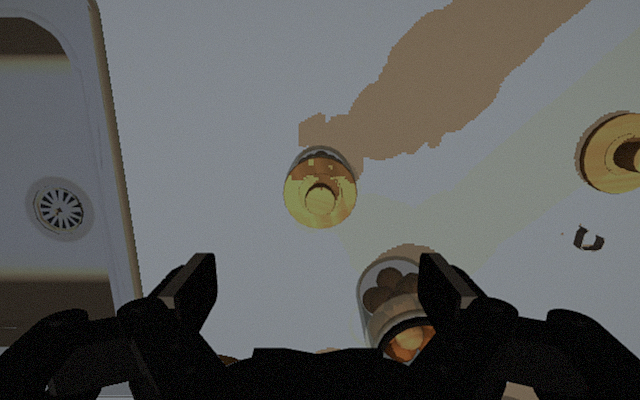

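The small lid sits home and level on its jar at (320,190), knob at (321,198), where it was expected. Next comes the large lid.

>>> move_arm --plan '[{"linear":[2.5,31.3,3],"angular":[0,0,0],"jaw":0},{"linear":[2.5,31.3,6],"angular":[0,0,0],"jaw":0},{"linear":[2.5,31.3,6],"angular":[0,0,0],"jaw":0},{"linear":[2.5,31.3,6],"angular":[0,0,0],"jaw":0},{"linear":[2.5,31.3,6],"angular":[0,0,0],"jaw":0},{"linear":[2.5,31.3,6],"angular":[0,0,0],"jaw":0},{"linear":[2.5,31.3,6],"angular":[0,0,0],"jaw":0},{"linear":[2.5,31.3,6],"angular":[0,0,0],"jaw":0}]'

```text
clock: 9.68
tcp_pos: [447.1, -78.4, 153.6]
tcp_rot: [0.0, 0.001, 1.0, -0.0]
contact_force: [-0.8, -0.1, 0.6]
width: 85.4
finger_force: 0.0
```

```bash
python3 - <<'E'
from h import *
cs,p,K,R,t=blob("wrist",(10,110,0),(40,255,255),"w6.png")
for c in cs:
    x,y,w,h=cv2.boundingRect(c)
    if 250<x+w/2<390 and 120<y+h/2<260:
        el=cv2.fitEllipse(cv2.convexHull(c)); print(el,(x,y,w,h),ray(el[0],K,R,t,17))
# clip positions: dark small blobs near
p_,T,s=tool(); print(s["clock"],p_,s["width"],to((447,-78,20)))
E
```

```text
((314.1071472167969, 192.86878967285156), (91.796875, 94.06501007080078), 88.04112243652344) (268, 147, 94, 92) [447.11836848 -81.33841322  17.        ]
9.725 [447.19786087 -78.58170734 153.70346749] 85.77574762617124 (array([ 0.03,  0.06, 13.37]), array([-0.0005,  0.0007, -0.0018]))
```

>>> move_arm --plan '[{"linear":[0,-0.24,5],"angular":[0,0,0],"jaw":0},{"linear":[0,-0.24,10],"angular":[0,0,0],"jaw":0},{"linear":[0,-0.24,12.5],"angular":[0,0,0],"jaw":0.2},{"linear":[0,-0.24,13.3],"angular":[0,0,0],"jaw":0.4},{"linear":[0,-0.24,13.3],"angular":[0,0,0],"jaw":0.6},{"linear":[0,-0.24,13.3],"angular":[0,0,0],"jaw":1},{"linear":[0,-0.24,13.3],"angular":[0,0,0],"jaw":1},{"linear":[0,-0.24,13.3],"angular":[0,0,0],"jaw":1},{"linear":[0,-0.24,13.3],"angular":[0,0,0],"jaw":1}]'

```text
clock: 10.85
tcp_pos: [447.8, -80.0, 21.6]
tcp_rot: [0.001, -0.0, 1.0, -0.001]
contact_force: [-1.5, 0.0, 6.8]
width: 27.6
finger_force: 59.9
```

>>> move_arm --plan '[{"linear":[0,0,-2],"angular":[0,0,0],"jaw":1},{"linear":[0,0,-6],"angular":[0,0,0],"jaw":1},{"linear":[0,0,-12],"angular":[0,0,0],"jaw":1},{"linear":[0,0,-18],"angular":[0,0,0],"jaw":1},{"linear":[-6,-5,-20.5],"angular":[0,0,0],"jaw":1},{"linear":[-15,-11,-20.5],"angular":[0,0,0],"jaw":1},{"linear":[-15,-11,-20.5],"angular":[0,0,0],"jaw":1},{"linear":[-15,-11,-20.5],"angular":[0,0,0],"jaw":1},{"linear":[-15,-11,-20.5],"angular":[0,0,0],"jaw":1}]'

```text
clock: 11.98
tcp_pos: [595.9, -189.0, 224.5]
tcp_rot: [-0.001, -0.0, 1.0, 0.001]
contact_force: [0.3, 0.5, -2.5]
width: 27.5
finger_force: 59.7
```

```bash
python3 - <<'E'
from h import *
p,K,R,t=grab("wrist"); cv2.imwrite("pics/w7.png",p[:,:,::-1]); np.savez("w7.npz",p=p,K=K,R=R,t=t)
p,T,s=tool(); print(s["clock"],p,s["width"],s["tcp_rot"],s["contact_force"])
print(proj((610,-304,120),K,R,t))
E
```

```text
12.025 [ 595.47501747 -188.63945164  225.18642688] 27.71452228960733 [-8.76311653e-04 -3.01425390e-04  9.99999417e-01  5.54511856e-04] [-0.42439262 -0.55784442 -0.64846813]
[168.07373699 220.57292521]
```

View pics/w7.png

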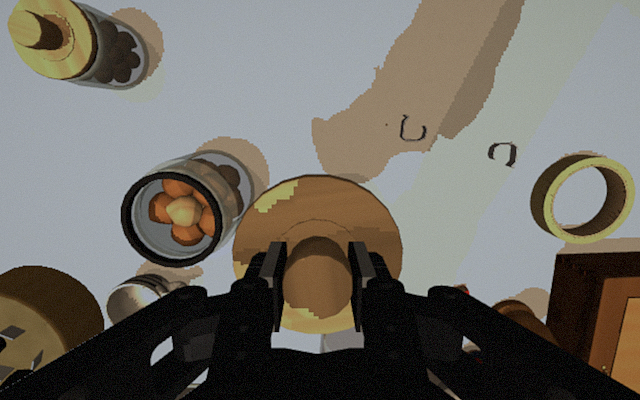

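The large lid is held with its flange on columns 232–403 and its front edge at row 175. The large jar's black ring is centred near (173,217), and the small jar stays closed at upper left.

```bash
python3 - <<'E'
from h import *
d=np.load("w7.npz"); p,K,R,t=(d[k] for k in("p","K","R","t"))
P,T,s=tool()
a,b=110,160
sub=p[b:275,a:235]; m=(sub.max(2)<50).astype(np.uint8)
y,x=np.nonzero(m); xs=np.c_[x,y].astype(np.float32); r=np.hypot(x-63,y-57); k=(r>40)&(r<54)
el=cv2.fitEllipse(xs[k]); uv=np.array(el[0])+(a,b); print(k.sum(),el,uv,ray(uv,K,R,t,120).round(1))
for u in ((121,217),(223,217)): print(ray(u,K,R,t,120).round(1))
for z in(-1,-3): print("lid rel tcp",ray((317.5,175),K,R,t,P[2]+z)+[41,0,0]-P, [ (ray(u,K,R,t,P[2]+z-4)-P)[1].round(1) for u in((232,251),(403,251))])
E
```

```text
2115 ((61.991554260253906, 58.591434478759766), (86.74493408203125, 96.57743835449219), 121.14282989501953) [171.99155426 218.59143448] [ 608.4 -300.8  120. ]
[ 607.1 -339.8  120. ]
[ 607.1 -261.5  120. ]
lid rel tcp [ 1.46563829 -0.49591858 -1.        ] [np.float64(-40.5), np.float64(39.6)]
lid rel tcp [ 1.82037958 -0.49155356 -3.        ] [np.float64(-41.0), np.float64(40.2)]
```

>>> move_arm --plan '[{"linear":[-0.6,-6,0],"angular":[0,0,0],"jaw":1},{"linear":[-1.07,-11.2,1],"angular":[0,0,0],"jaw":1},{"linear":[-1.07,-11.2,4],"angular":[0,0,0],"jaw":1},{"linear":[-1.07,-11.2,6.5],"angular":[0,0,0],"jaw":1},{"linear":[-1.07,-11.2,7.2],"angular":[0,0,0],"jaw":1},{"linear":[-1.07,-11.2,7.2],"angular":[0,0,0],"jaw":1}]'

```text
clock: 12.78
tcp_pos: [606.7, -300.5, 154.4]
tcp_rot: [-0.0, -0.0, 1.0, 0.0]
contact_force: [-0.1, 0.2, -1.3]
width: 27.5
finger_force: 60.0
```

```bash
python3 - <<'E'
from h import *
ims=[]
for n,(u0,v0,w,h) in (("side",(375,190,80,90)),("top",(370,120,80,90)),("wrist",(220,120,200,225))):
    p,K,R,t=grab(n); ims.append(cv2.resize(p[v0:v0+h,u0:u0+w,::-1],(260,292),interpolation=cv2.INTER_CUBIC))
cv2.imwrite("pics/c8.png",np.hstack(ims))
p,T,s=tool(); print(s["clock"],p,s["width"],s["contact_force"])
E
```

```text
12.925 [ 608.05918702 -301.54196218  155.47757912] 27.75619636736997 [-0.25624129 -0.2633597  -0.72183545]
```

View pics/c8.png

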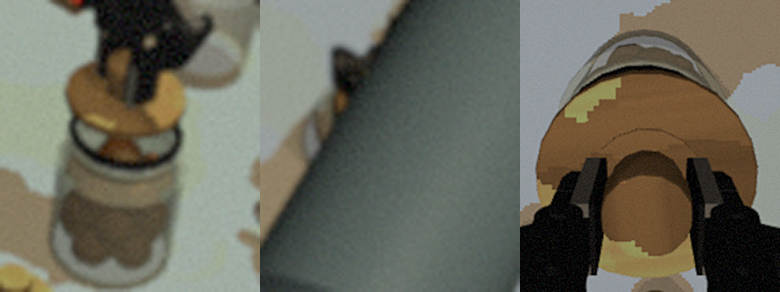

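The lid hangs centred over the large jar's black ring in the side crop (both about column 126) and the wrist crop (both about column 646).

>>> move_arm --plan '[{"linear":[0,0,0.6],"angular":[0,0,0],"jaw":1},{"linear":[0,0,1.2],"angular":[0,0,0],"jaw":1},{"linear":[0,0,1.8],"angular":[0,0,0],"jaw":1},{"linear":[0,0,1.8],"angular":[0,0,0],"jaw":1},{"linear":[0,0,1.8],"angular":[0,0,0],"jaw":1}]'

```text
clock: 13.55
tcp_pos: [607.4, -301.5, 135.5]
tcp_rot: [-0.0, -0.0, 1.0, 0.0]
contact_force: [0.8, -0.3, -1.9]
width: 27.3
finger_force: 60.0
```

>>> move_arm --plan '[{"linear":[0,0,0.2],"angular":[0,0,0],"jaw":1},{"linear":[0,0,0.3],"angular":[0,0,0],"jaw":1},{"linear":[0,0,0.3],"angular":[0,0,0],"jaw":1}]'

```text
clock: 13.92
tcp_pos: [607.4, -301.6, 132.6]
tcp_rot: [0.0, -0.0, 1.0, -0.0]
contact_force: [0.7, 1.4, -1.1]
width: 27.6
finger_force: 60.0
```

>>> move_arm --plan '[{"linear":[0,0,0.1],"angular":[0,0,0],"jaw":1},{"linear":[0,0,0.2],"angular":[0,0,0],"jaw":1},{"linear":[0,0,0.2],"angular":[0,0,0],"jaw":1},{"linear":[0,0,0.2],"angular":[0,0,0],"jaw":1}]'

```text
clock: 14.42
tcp_pos: [607.5, -301.6, 130.9]
tcp_rot: [0.0, -0.0, 1.0, -0.0]
contact_force: [0.9, 0.4, 1.7]
width: 27.8
finger_force: 60.2
```

>>> move_arm --plan '[{"linear":[0,0,0.1],"angular":[0,0,0],"jaw":1},{"linear":[0,0,0.2],"angular":[0,0,0],"jaw":1},{"linear":[0,0,0.2],"angular":[0,0,0],"jaw":1},{"linear":[0,0,0.2],"angular":[0,0,0],"jaw":1}]'

```text
clock: 14.92
tcp_pos: [607.5, -301.6, 129.4]
tcp_rot: [0.0, -0.0, 1.0, -0.0]
contact_force: [-0.9, 0.9, 4.4]
width: 27.8
finger_force: 60.7
```

>>> move_arm --plan '[{"linear":[0,0,0.12],"angular":[0,0,0],"jaw":1},{"linear":[0,0,0.25],"angular":[0,0,0],"jaw":1},{"linear":[0,0,0.25],"angular":[0,0,0],"jaw":1},{"linear":[0,0,0.25],"angular":[0,0,0],"jaw":1}]'

```text
clock: 15.42
tcp_pos: [607.6, -301.6, 127.9]
tcp_rot: [0.001, -0.0, 1.0, -0.0]
contact_force: [-2.1, 2.4, 9.2]
width: 28.0
finger_force: 61.1
```

```bash
python3 - <<'E'
from h import *
f=[]
for i in range(6):
    cams.read_camera("wrist"); s=robot.state(); f.append(s["contact_force"][2])
print(s["clock"],s["tcp_pos"],np.round(f,1),np.mean(f))
E
```

```text
15.725 [ 607.60106397 -301.61379507  127.89546017] [9.6 9.5 8.9 9.8 9.1 9.8] 9.465217355979801
```

```bash
python3 -c "
from plant import order
print(order.job_done())"
```

```text
the job is handed in; nothing more can be done
None
```

I set the small lid home on its jar and let it go, and handed the job in with the gripper still pressing the large lid on its seal at about 11 N; the hand-in gave no verdict.

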